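# One turn of the tile press

## Robot

A 6-joint arm with a two-finger parallel gripper is mounted at the origin on the work surface. World frame = base frame: x ahead of the robot, y to its left, z up, the work surface at z = 0. Lengths are in mm, angles in rad, forces in N, time in s.
With the tool pointing down it reaches from about 275 to 750 mm from the base axis. Payload 10.2 kg.
Tool frame: the origin (TCP) lies midway between the tips of the shut fingers; the grasp point (between the pads) lies grip_depth behind it (grip_depth is the distance from the TCP to the grasp point, in mm); z points along the fingers, y is the line along which they close (so a half turn about z gives the same grasp; the last joint's range is limited). The gripper opens to 85 mm and grips with 20 to 120 N. Pads are 22 mm wide; open, the fingers measure 114 mm over their backs; the gripper's body (76 mm by 85 mm) begins 54 mm behind the grasp point. The pads swing forward as they close: fully open they stand 13 mm farther back than shut.
Start: joints at [0.979, 0.313, 1.498, -0, 1.331, -0.223], TCP at [189.273, 489.7, 192.194] pointing down, gripper open.
Joint ranges: [-2.94, 2.94], [-0.97, 2.17], [0.19, 2.56], [-1.23, 4.37], [0.02, 3.11], [-2.88, 2.88]. Speed limits (rad/s): [2.39, 2.39, 3.01, 3.14, 3.14, 3.14].

## Interface

Orientations are given as a unit quaternion [w, x, y, z].
In Python, from rig import * gives the robot as it stands.
- The arm moves only by the tool servo_tool, never from a script. Its argument "commands" is a list of rows, each a list of 3 entries, a list of its own where there are three numbers: the gripper command: -1 is fully open, 1 is shut, values between are in proportion, then the shift along the tool's x, y, z in m, then the turn, a rotation vector about the tool's x, y, z in units of 6 degrees (1.0 is 6 degrees). In form: [[grip, [dx, dy, dz], [ax, ay, az]], ...]. A call has 1 to 10 rows; each row shifts and turns the commanded pose from where the row before left it, along the tool's axes as they then stand; what a row does not reach is not made up. A row lasts 1/12 s, in which the tool goes at most 41.7 mm and 7.16 degrees, less where a joint would pass 70% of its speed; a pose out of reach is approached as far as the arm can. A call is refused whole if a number of a shift passes 0.0417 or a number of a turn 1, either way. A call with a gripper value outside its range is refused whole. The fingers move at their own pace and stop on an object; "squeeze" is the grip in N (left out, the last holds). Time passes only in rows, so rows that do not move let the fingers close. It gives the time, the measured TCP pose, the force, the opening and the grip force at its end, in the units of the state.
- sense(): the state, without advancing time (a new reading comes with each control period).
- capture(name): name is "side" or "top" or "wrist"; returns a dict with "pixels" (420x560x3 uint8, red, green, blue), "z_map" (420x560 float32, mm along the optical axis (not along the pixel's ray), 0 where there is no reading), "fx", "fy", "cx", "cy" (pixels), "rvec" (rotation vector, rad) and "tvec" (3), from world to camera coordinates, as OpenCV has them; the wrist camera has in their place "T_tool_cam" (4x4, takes a point from camera to tool coordinates, whose origin is the TCP and whose axes are the flange's). Camera axes: x right, y down, z forward; pixel columns grow to the right and rows downward; lengths in mm; the calibration is good to about 2 mm. A picture is of the moment at which its call begins: read the wrist's pose just before it.
- finish_job(): hands the job in; it is judged then, once.
The state is a dict: "time_s": time; "joints": joint angles; "dq": joint speeds; "tau": joint torques, N m; "eef_pos": TCP position; "ee_rot": TCP orientation; "force": force on the tool from outside, world axes, zero at the start; "wrist_torque": the same for the moment, N m; "grip_width": opening from 0.0 (shut) to 1.0 (fully open); "grip_force": force on a finger pad.
Only numpy, scipy, OpenCV 4.12 (cv2) and the standard library are available. Lean on these libraries where they do the work, as an engineer would, in place of code of your own. Each camera call takes 0.05 s, during which the arm holds its last target. There are 200 camera calls.

## Task

Wind the tile press down by exactly one turn: with the fingertips, push the upright handle of its hand wheel clockwise (seen from above) once round, so that the handle stops where it started, then draw the hand clear. Push it without gripping it, and leave the bowl, jar and wooden stamp beside the press where they stand.

Things in the scene. Friction and masses are not known exactly. Their poses are not given: they have to be found in the camera images.
- press: Bench tile press, bolted down: plywood bed 220 x 260 mm, two upright steel columns and a grey crosshead (50 x 240 mm, top 127 mm above the table); a plaster mould with a tile lies on the bed under an aluminium plate. Origin: centre of the bed's underside, on the table, straight below the wheel's axis; z up, y along the crosshead.
- wheel (a joint): Turn of the hand wheel in rad; grows clockwise seen from above; stops far beyond the work at -1 and 14. At 0 the handle lies towards the press's -x; it starts anywhere from 0 to 4. Light rubbing drag of about 0.25 N m (some 3 N at the handle): it stays where it is left. One turn lowers the plate 5 mm; the wheel does not rise or sink.
- hub (a point): Centre of the top of the hand wheel's hub, on the wheel's upright axis, 164 mm above the table. The level dark steel wheel has three spokes and a round rim, 80 mm mean radius, 16 mm thick, outer diameter 176 mm, its top 154 mm above the table.
- handle: Upright pale wooden handle on the wheel's rim where one spoke meets it, 80 mm from the wheel's axis. 55 mm tall, 18 to 22 mm in diameter, free to spin on its own pin. Origin: centre of its lower end, 156 mm above the table; its top is 211 mm above the table. Nothing else stands as high within reach of it.
- bowl: Loose terracotta bowl, 90 mm across, 55 mm high, on the table by the press. Origin: centre of its underside.
- jar: Loose grey jar with white cap, 56 mm across, 75 mm high, on the table by the press. Origin: centre of its underside.
- stamp: Loose wooden hand stamp standing on the table by the press: foot 40 mm across, 20 mm high, stem 20 mm thick, 70 mm high in all. Origin: centre of its underside.

How it is judged:
By the outcome, as a careful person would: the job done as asked, in the order asked, and still so for the second after the job is handed in, with the robot touching nothing.
It also fails if it takes over 58 s, if anything falls off the work surface, if the arm or the gripper's body presses on something with over 40 N, if the wrist force passes 120 N, or if a joint passes its speed limit or range.

## Working session

There is one attempt and no reset: what is moved stays moved. The work goes in short steps, Python scripts to look and compute and a tool call to move; the robot and the scene stay as the last step left them, time stands still between calls to the robot, and variables do not carry over. Pictures are saved under pics/ and viewed, at most 10 in all, crops included, and the job is handed in when it is done.

Besides the shell and the picture viewer there is one more tool, called after "Emit:" as name(argument=value, ...), one argument or row to a line, values as JSON. servo_tool: Moves the arm, as the interface text tells. Its arguments: {"type":"object","properties":{"commands":{"type":"array"},"squeeze":{"type":"number"}},"required":["commands"]}

```bash
mkdir -p pics
python3 - <<'E'
from rig import *
import cv2,numpy as np
s=sense();print(s)
for n in("top","side"):
    c=capture(n);cv2.imwrite(f"pics/{n}0.png",c["pixels"][:,:,::-1]);np.savez(f"pics/{n}0.npz",**c)
    print(n,c["fx"],c["cx"],c["cy"],c["rvec"],c["tvec"])
E
```

```text
{'time_s': 0.0, 'joints': array([ 9.78597675e-01,  3.13429841e-01,  1.49848931e+00, -6.83489618e-06,
        1.33101061e+00, -2.23384573e-01]), 'dq': array([-0.00039452, -0.00037482,  0.00017618, -0.0018032 , -0.00011696,
        0.00049431]), 'tau': array([-3.76307153e-04, -4.12262678e+01, -2.59739166e+01, -2.16566427e-04,
        4.23388265e-03,  3.19953216e-06]), 'eef_pos': array([189.0834751 , 489.41251764, 191.62577586]), 'ee_rot': array([-2.62088709e-04,  1.83362818e-01,  9.83045080e-01, -6.15044686e-04]), 'force': array([-0.37951145, -0.72479115, -0.16487514]), 'wrist_torque': array([-0.01149114, -0.00508802,  0.03678899]), 'grip_force': 0.0, 'grip_width': 0.9977342318914111}
top 442.86443232151015 284.79175326947745 206.18665970125798 [ 2.18041633 -2.0219141   0.22332675] [  28.36033875  644.65370025 1033.48459665]
side 400.56968411491346 282.28917935901137 210.51237621357376 [ 2.13646103 -0.71608312  0.32595231] [-463.05897165  366.68325194  782.114555  ]
```

View pics/top0.png

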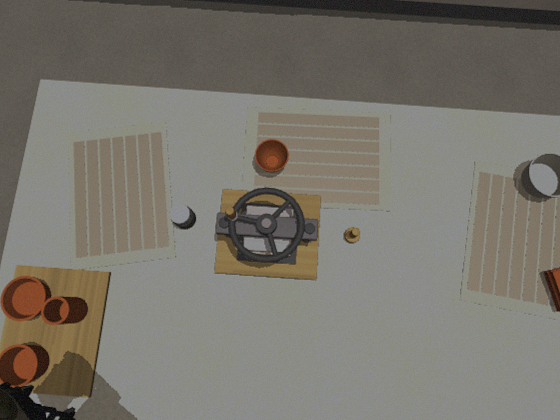

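View pics/side0.png

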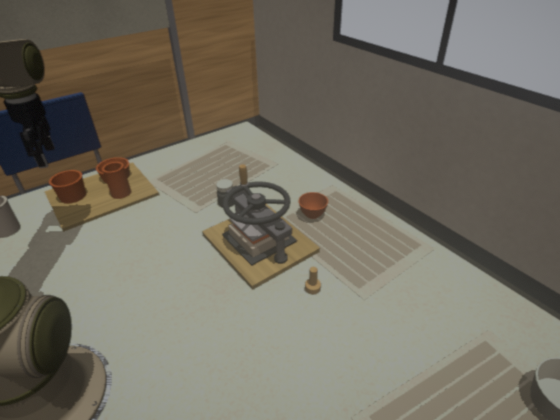

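The top view shows the hub near (266,224) and the handle near (230,212), with the jar at (183,216), bowl at (271,156) and stamp at (353,235). In the side view the handle is near (243,175).

```bash
cat > h.py <<'E'
import numpy as np,cv2
def ray(c,u,v,z):
    R=cv2.Rodrigues(np.array(c["rvec"],float))[0];t=np.array(c["tvec"]).ravel()
    d=R.T@np.array([(u-c["cx"])/c["fx"],(v-c["cy"])/c["fy"],1]);o=-R.T@t
    return o+d*(z-o[2])/d[2]
def cloud(c):
    R=cv2.Rodrigues(np.array(c["rvec"],float))[0];t=np.array(c["tvec"]).ravel()
    v,u=np.mgrid[:420,:560];Z=c["z_map"]
    P=np.stack([(u-c["cx"])/c["fx"]*Z,(v-c["cy"])/c["fy"]*Z,Z],-1)
    W=(P-t)@R; W[Z==0]=np.nan
    return W
E
python3 - <<'E'
from h import *
t=dict(np.load("pics/top0.npz"));s=dict(np.load("pics/side0.npz"))
print("hub",ray(t,266,224,164),ray(s,257,200,164),"handle top",ray(t,230,211,211),ray(s,243,166,211))
hub=ray(t,266,224,164)
for n,c in(("top",t),("side",s)):
    W=cloud(c);near=np.hypot(W[...,0]-hub[0],W[...,1]-hub[1])<120
    m=near&(W[...,2]>140)&(W[...,2]<160); p=W[m][:,:2].astype(np.float64)
    r=np.hypot(*(p-hub[:2]).T);p=p[(r>60)&(r<105)]
    A=np.c_[2*p,np.ones(len(p))];x=np.linalg.lstsq(A,(p**2).sum(1),rcond=None)[0]
    print(n,"circle",x[:2],np.sqrt(x[2]+x[0]**2+x[1]**2),len(p))
    m=near&(W[...,2]>175)&(W[...,2]<225);p=W[m];print("handle",len(p),np.median(p,0),p[:,2].max(),p.min(0))
    b=near&(W[...,2]>160)&(W[...,2]<170)&(np.hypot(W[...,0]-hub[0],W[...,1]-hub[1])<30);print("hubc",W[b].mean(0))
for n,u,v,z in(("jar",181,214,75),("bowl",271,156,50),("stamp",353,233,70)):print(n,ray(t,u,v,z))
for k,(u,v) in dict(a=(222,190),b=(321,195),c=(318,278),d=(215,276)).items():print(k,ray(t,u,v,18)[:2])
E
```

```text
hub [575.72582028 114.58631896 164.        ] [573.28019981  97.4603711  164.        ] handle top [589.99745471 192.05841779 211.        ] [594.29698376 190.13634108 211.        ]
top circle [577.03317814 115.23481739] 78.71724010828565 1524
handle 101 [587.76021081 192.3458235  209.60647711] 213.0804917269514 [580.29769952 183.67170841 176.47379737]
hubc [577.99830014 115.9057826  163.24728605]
side circle [577.08568231 108.35495882] 78.82670253529517 1021
handle 119 [588.92498775 184.43774003 198.17432329] 214.45086984348168 [581.45992371 178.56261778 175.06525867]
hubc [579.43175676 109.5165093  163.15786788]
jar [600.64476554 331.28505674  75.        ]
bowl [776.26217586 123.10580373  50.        ]
stamp [586.08522547 -95.73047027  70.        ]
a [683.5121744  246.05021057]
b [689.65399033 -15.04704218]
c [473.50742115 -19.90940961]
d [458.90470192 239.91568019]
```

Emit:
servo_tool(
  commands=[
    [1,[-0.0295,-0.0101,0],[0,0,0]],
    [1,[-0.0295,-0.0101,0],[0,0,0]],
    [1,[-0.0295,-0.0101,0],[0,0,0]],
    [1,[-0.0295,-0.0101,0],[0,0,0]],
    [1,[-0.0295,-0.0101,0],[0,0,0]],
    [1,[-0.0295,-0.0101,0],[0,0,0]],
    [1,[-0.0295,-0.0101,0],[0,0,0]],
    [1,[-0.0295,-0.0101,0],[0,0,0]],
    [1,[-0.0295,-0.0101,0],[0,0,0]],
    [1,[-0.0295,-0.0101,0],[0,0,0]],
  ],
)

```text
time_s: 0.93
eef_pos: [428.9, 287.9, 191.9]
ee_rot: [-0.0, 0.183, 0.983, -0.0]
force: [-0.4, 0.4, 0.5]
grip_width: -0.001
grip_force: 0.0
```

Emit:
servo_tool(
  commands=[
    [1,[-0.0295,-0.0101,0],[0,0,0]],
    [1,[-0.0295,-0.0101,0],[0,0,0]],
    [1,[-0.0295,-0.0101,0],[0,0,0]],
    [1,[-0.0295,-0.0101,0],[0,0,0]],
    [1,[-0.0295,-0.0101,0],[0,0,0]],
    [1,[0,0,0],[0,0,-1]],
    [1,[0,0,0],[0,0,-1]],
    [1,[0,0,0],[0,0,-1]],
    [1,[0,0,0],[0,0,-1]],
    [1,[0,0,0],[0,0,-1]],
  ],
)

```text
time_s: 1.77
eef_pos: [547.3, 188.8, 191.7]
ee_rot: [-0.0, -0.08, 0.997, -0.0]
force: [-0.4, -0.4, 0.2]
grip_width: 0.001
grip_force: 0.0
```

Emit:
servo_tool(
  commands=[
    [1,[0,0,0],[0,0,-1]],
    [1,[0,0,0],[0,0,-1]],
    [1,[0,0,0],[0,0,-1]],
    [1,[0,0,0],[0,0,-1]],
    [1,[0,0,0],[0,0,-1]],
    [1,[0,0,0],[0,0,-1]],
    [1,[0,0,0],[0,0,-1]],
    [1,[0,0,0],[0,0,-1]],
    [1,[0,0,0],[0,0,-1]],
    [1,[0,0,0],[0,0,-1]],
  ],
)

```text
time_s: 2.6
eef_pos: [547.2, 188.8, 191.8]
ee_rot: [-0.0, -0.568, 0.823, 0.0]
force: [0.3, 0.3, 0.2]
grip_width: -0.002
grip_force: 0.0
```

Emit:
servo_tool(
  commands=[
    [1,[0,0,0],[0,0,-1]],
    [1,[0,0,0],[0,0,-1]],
    [1,[0,0,0],[0,0,-0.9]],
    [1,[0,0,0],[0,0,0]],
  ],
)

```text
time_s: 2.93
eef_pos: [543.9, 206.3, 191.4]
ee_rot: [-0.005, -0.675, 0.738, -0.007]
force: [-0.8, -0.5, -0.1]
grip_width: 0.004
grip_force: 0.0
```

Run:
```python
from rig import *
import cv2
s=sense();print({k:s[k] for k in("time_s","joints","eef_pos","ee_rot","force","grip_width")})
for n in("wrist","top"):
    c=capture(n);cv2.imwrite(f"pics/{n}1.png",c["pixels"][:,:,::-1])
    if n=="wrist":print(c["T_tool_cam"].round(3))
```

```text
{'time_s': 2.9333, 'joints': array([ 0.16964311,  0.4421236 ,  1.31570792, -0.01642633,  1.3843105 ,
       -2.87948329]), 'eef_pos': array([543.92016207, 206.34051228, 191.40239319]), 'ee_rot': array([-0.00458304, -0.67477534,  0.73797902, -0.00664833]), 'force': array([-0.82459922, -0.46273783, -0.11658443]), 'grip_width': 0.0039088310587675965}
[[   0.      -0.957   -0.29    73.917]
 [   1.       0.      -0.      -1.063]
 [   0.      -0.29     0.957 -183.223]
 [   0.       0.       0.       1.   ]]
```

View pics/wrist1.png

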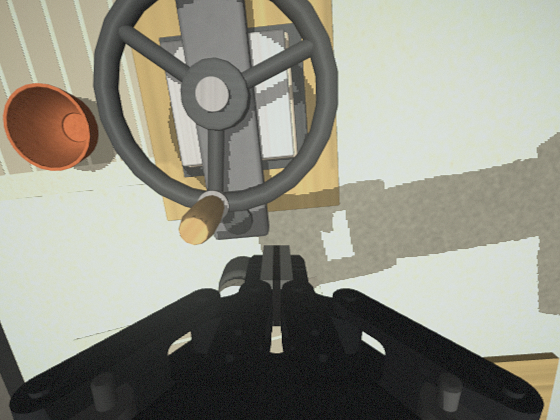

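The wrist view shows the hub at about (213,94), the handle from its foot at (213,200) to its top at about (192,233), and the shut tips at about (277,250). Joint 6 reached its limit, so the tool shifted; I'll turn back by 9° or so.

Emit:
servo_tool(
  commands=[
    [1,[0,0,0],[0,0,0.8]],
    [1,[0,0,0],[0,0,0.8]],
    [1,[0,0,0],[0,0,0]],
  ],
)

```text
time_s: 3.28
eef_pos: [544.7, 204.1, 191.7]
ee_rot: [-0.004, -0.608, 0.794, -0.007]
force: [-0.1, -0.5, -0.2]
grip_width: -0.002
grip_force: 0.0
```

```bash
cat >> h.py <<'E'
from scipy.spatial.transform import Rotation as Ro
def wray(s,c,u,v,z):
    q=s["ee_rot"];R=Ro.from_quat([q[1],q[2],q[3],q[0]]).as_matrix();T=c["T_tool_cam"]
    o=R@T[:3,3]+s["eef_pos"];d=R@T[:3,:3]@np.array([(u-c["cx"])/c["fx"],(v-c["cy"])/c["fy"],1])
    return o+d*(z-o[2])/d[2]
def tool(s,w):
    q=s["ee_rot"];return Ro.from_quat([q[1],q[2],q[3],q[0]]).as_matrix().T@np.array(w,float)
def show(s):
    q=s["ee_rot"];R=Ro.from_quat([q[1],q[2],q[3],q[0]]).as_matrix()
    p=s["eef_pos"];d=p[:2]-HUB
    print("t",s["time_s"],"q",s["joints"].round(3),"p",p.round(1),"F",s["force"].round(1),"xang",np.degrees(np.arctan2(R[1,0],R[0,0])).round(1),"zax",R[:,2].round(4),"polar",np.hypot(*d).round(1),np.degrees(np.arctan2(d[1],d[0])).round(1))
HUB=np.array([577,114.5])
E
python3 - <<'E'
from rig import *
from h import *
s=sense();c=capture("wrist");show(s)
cv2.imwrite("pics/w2.png",c["pixels"][:,:,::-1])
hsv=cv2.cvtColor(c["pixels"],cv2.COLOR_RGB2HSV)
# rebuild cloud
q=s["ee_rot"];R=Ro.from_quat([q[1],q[2],q[3],q[0]]).as_matrix();T=c["T_tool_cam"]
v,u=np.mgrid[:420,:560];Z=c["z_map"]
P=np.stack([(u-c["cx"])/c["fx"]*Z,(v-c["cy"])/c["fy"]*Z,Z],-1)@T[:3,:3].T+T[:3,3]
W=P@R.T+s["eef_pos"];W[Z==0]=np.nan
d=np.hypot(W[...,0]-577,W[...,1]-115)
top=(W[...,2]>206)&(W[...,2]<216)&(d<110)&(hsv[...,1]>60);print("handle top",top.sum(),W[top].mean(0))
hb=(W[...,2]>160)&(W[...,2]<168)&(d<30);print("hub",hb.sum(),W[hb].mean(0),[u[hb].mean(),v[hb].mean()])
rim=(W[...,2]>148)&(W[...,2]<158)&(d>65)&(d<95);p=W[rim][:,:2].astype(float)
x=np.linalg.lstsq(np.c_[2*p,np.ones(len(p))],(p**2).sum(1),rcond=None)[0];print("rim",x[:2],np.sqrt(x[2]+x[0]**2+x[1]**2))
E
```

```text
t 3.2833 q [ 0.166  0.441  1.316 -0.016  1.384 -2.709] p [544.7 204.1 191.7] F [-0.1 -0.5 -0.2] xang -105.1 zax [ 0.0028 -0.0159 -0.9999] polar 95.2 109.8
handle top 814 [591.06269495 192.00864399 211.50158656]
hub 1491 [579.25454809 114.21301829 163.45938081] [np.float64(194.9382964453387), np.float64(110.06572769953051)]
rim [578.83574437 115.50643322] 77.56392242590316
```

Emit:
servo_tool(
  commands=[
    [1,[0.007,-0.0036,0],[-0.065,-0.14,0]],
    [1,[0.007,-0.0036,0],[0,0,0]],
    [1,[0,0,0.009],[0,0,0]],
    [1,[0,0,0.008],[0,0,0]],
    [1,[0,0,0],[0,0,0]],
  ],
)

```text
time_s: 3.75
eef_pos: [547.0, 189.2, 172.6]
ee_rot: [-0.002, -0.61, 0.793, 0.001]
force: [-0.2, -0.1, -0.6]
grip_width: -0.003
grip_force: 0.0
```

```bash
sed -i 's/HUB=.*/HUB=np.array([578,115])/' h.py
python3 - <<'E'
from rig import *
from h import *
s=sense();show(s)
# plan: post follows circle r=80 from 112 deg, tool turn k per orbit degree
q=s["ee_rot"];R=Ro.from_quat([q[1],q[2],q[3],q[0]]).as_matrix()
# first: approach without turning
def pos(a):return np.array([*(HUB+80*np.array([np.cos(np.radians(a)),np.sin(np.radians(a))])),174])
for a in (107,102,100):print(a,(R.T@(pos(a)-s["eef_pos"])).round(1))
E
```

```text
t 3.75 q [ 0.131  0.448  1.356 -0.     1.341 -2.752] p [547.  189.2 172.6] F [-0.2 -0.1 -0.6] xang -104.9 zax [-3.5e-03 -7.0e-04 -1.0e+00] polar 80.4 112.7
107 [-4.2 -6.8 -1.5]
102 [ -7.6 -12.9  -1.5]
100 [ -8.8 -15.4  -1.5]
```

```bash
cat > plan.py <<'E'
import sys
from rig import *
from h import *
# usage: plan.py n step_deg turn_deg
n,st,tu=int(sys.argv[1]),float(sys.argv[2]),float(sys.argv[3])
s=sense();show(s);p=s["eef_pos"].copy();q=s["ee_rot"];R=Ro.from_quat([q[1],q[2],q[3],q[0]]).as_matrix()
a=np.degrees(np.arctan2(p[1]-HUB[1],p[0]-HUB[0]))
for i in range(n):
    a-=st;t=np.array([HUB[0]+80*np.cos(np.radians(a)),HUB[1]+80*np.sin(np.radians(a)),174])
    d=R.T@(t-p)/1000;d[2]=np.clip(d[2],-.001,.001)
    d=d.round(4);print([1,d.tolist(),[0,0,round(tu/6,2)]],end=", ")
    p=p+R@d*1000;R=R@Ro.from_rotvec([0,0,np.radians(tu)]).as_matrix()
E
python3 plan.py 10 5 4.15
```

```text
t 3.75 q [ 0.131  0.448  1.356 -0.     1.341 -2.752] p [547.  189.2 172.6] F [-0.2 -0.1 -0.6] xang -104.9 zax [-3.5e-03 -7.0e-04 -1.0e+00] polar 80.4 112.7
[1, [-0.0037, -0.006, -0.001], [0, 0, 0.69]], [1, [-0.0039, -0.0057, -0.0005], [0, 0, 0.69]], [1, [-0.0038, -0.0059, -0.0], [0, 0, 0.69]], [1, [-0.0038, -0.0058, -0.0], [0, 0, 0.69]], [1, [-0.0037, -0.006, -0.0001], [0, 0, 0.69]], [1, [-0.0035, -0.006, 0.0], [0, 0, 0.69]], [1, [-0.0035, -0.006, -0.0], [0, 0, 0.69]], [1, [-0.0034, -0.0061, -0.0], [0, 0, 0.69]], [1, [-0.0033, -0.0062, -0.0], [0, 0, 0.69]], [1, [-0.0032, -0.0062, -0.0001], [0, 0, 0.69]],
```

Emit:
servo_tool(
  commands=[
    [1,[-0.0037,-0.006,-0.001],[0,0,0.69]],
    [1,[-0.0039,-0.0057,-0.0005],[0,0,0.69]],
    [1,[-0.0038,-0.0059,0],[0,0,0.69]],
    [1,[-0.0038,-0.0058,0],[0,0,0.69]],
    [1,[-0.0037,-0.006,0],[0,0,0.69]],
    [1,[-0.0035,-0.006,0],[0,0,0.69]],
  ],
)

```text
time_s: 4.25
eef_pos: [589.2, 195.0, 176.1]
ee_rot: [-0.0, -0.424, 0.906, -0.0]
force: [0.4, -0.3, -0.2]
grip_width: -0.001
grip_force: 0.0
```

```bash
python3 plan.py 10 5 4.15
python3 - <<'E'
from rig import *
import cv2
cv2.imwrite("pics/w3.png",capture("wrist")["pixels"][:,:,::-1])
E
```

```text
t 4.25 q [ 0.131  0.539  1.207 -0.     1.396 -2.315] p [589.2 195.  176.1] F [ 0.4 -0.3 -0.2] xang -129.9 zax [-4.e-04 -2.e-04 -1.e+00] polar 80.8 82.0
[1, [-0.0028, -0.0065, 0.001], [0, 0, 0.69]], [1, [-0.0033, -0.0061, 0.001], [0, 0, 0.69]], [1, [-0.0033, -0.0062, 0.0], [0, 0, 0.69]], [1, [-0.0031, -0.0062, 0.0], [0, 0, 0.69]], [1, [-0.0031, -0.0063, 0.0], [0, 0, 0.69]], [1, [-0.0029, -0.0063, 0.0], [0, 0, 0.69]], [1, [-0.0029, -0.0064, 0.0], [0, 0, 0.69]], [1, [-0.0028, -0.0064, 0.0], [0, 0, 0.69]], [1, [-0.0026, -0.0064, 0.0], [0, 0, 0.69]], [1, [-0.0026, -0.0065, 0.0], [0, 0, 0.69]],
```

View pics/w3.png

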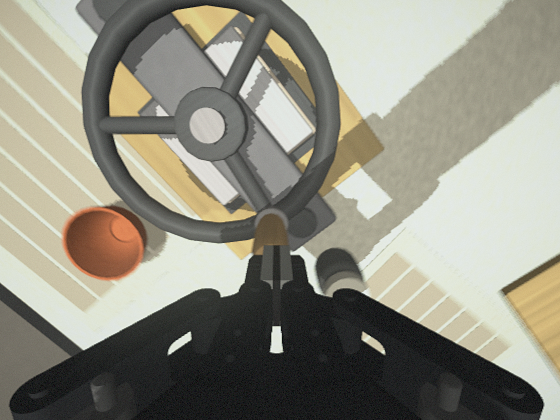

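The handle now appears directly in front of the tips at about (268,235), which is not where a push should have left it. I'll measure it.

```bash
cat > look.py <<'E'
from rig import *
from h import *
s=sense();c=capture("wrist");t=capture("top");show(s)
for p in((268,222),(207,125),(104,125),(260,25)):
    w=wray(s,c,*p,158 if p[0]!=207 else 164);d=w[:2]-HUB;print(p,w.round(1),np.degrees(np.arctan2(d[1],d[0])).round(1),np.hypot(*d).round(1))
W=cloud(t);d=np.hypot(W[...,0]-578,W[...,1]-115);hsv=cv2.cvtColor(t["pixels"],cv2.COLOR_RGB2HSV)
m=(W[...,2]>165)&(W[...,2]<222)&(d<110)&(hsv[...,1]>90)&(hsv[...,0]>5)&(hsv[...,0]<25);print(m.sum(),W[m].mean(0) if m.any() else 0)
cv2.imwrite("pics/top3.png",cv2.resize(t["pixels"][140:300,160:380,::-1],None,fx=3,fy=3))
E
python3 look.py
```

```text
t 4.3 q [ 0.13   0.54   1.205 -0.     1.396 -2.311] p [590.1 194.5 175.8] F [ 0.3  0.  -0.2] xang -130.1 zax [-0.e+00 -3.e-04 -1.e+00] polar 80.5 81.4
(268, 222) [595.2 190.3 158. ] 77.1 77.2
(207, 125) [580.7 114.  164. ] -20.5 2.9
(104, 125) [633.5  69.8 158. ] -39.2 71.6
(260, 25) [517.4  92.  158. ] -159.2 64.8
12 [581.31948219 191.28742301 199.31722209]
```

View pics/top3.png

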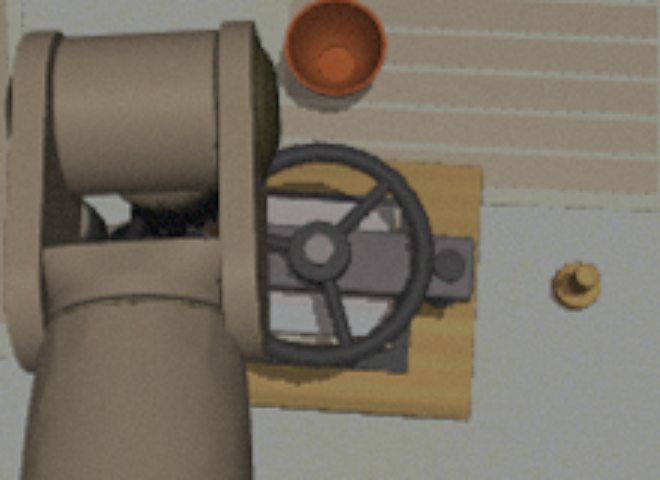

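Run:
```python
from rig import *
from h import *
s=sense();c=capture("wrist");T=np.linalg.inv(c["T_tool_cam"])
q=s["ee_rot"];R=Ro.from_quat([q[1],q[2],q[3],q[0]]).as_matrix()
def pr(w,tool=False):
    p=np.array(w,float) if tool else R.T@(np.array(w)-s["eef_pos"])
    x=T[:3,:3]@p+T[:3,3];return (c["fx"]*x[0]/x[2]+c["cx"]).round(),(c["fy"]*x[1]/x[2]+c["cy"]).round(),x[2].round()
print("TCP",pr([0,0,0],1),"x+11",pr([11,0,0],1),"x-11",pr([-11,0,0],1))
print("htop",pr([590.7,194,211]),"hbase",pr([590.7,194,156]))
for p in((277,252),(277,246),(277,265),(268,235),(268,245),(277,285)):print(p,c["z_map"][p[1],p[0]])
# profile in tool coords of fingers/handle
v,u=np.mgrid[:420,:560];Z=c["z_map"]
P=np.stack([(u-c["cx"])/c["fx"]*Z,(v-c["cy"])/c["fy"]*Z,Z],-1)@c["T_tool_cam"][:3,:3].T+c["T_tool_cam"][:3,3]
for r in range(215,330,8):print(r,P[r,255:300:6].round(0).tolist())
print(s["force"],s["wrist_torque"],s["grip_force"])
```

```text
TCP (np.float64(277.0), np.float64(231.0), np.float64(197.0)) x+11 (np.float64(277.0), np.float64(215.0), np.float64(193.0)) x-11 (np.float64(277.0), np.float64(246.0), np.float64(200.0))
htop (np.float64(274.0), np.float64(256.0), np.float64(163.0)) hbase (np.float64(275.0), np.float64(222.0), np.float64(216.0))
(277, 252) 142.59814
(277, 246) 148.89621
(277, 265) 129.90434
(268, 235) 167.35875
(268, 245) 151.3672
(277, 285) 119.90707
215 [[1.0, -17.0, 30.0], [5.0, -12.0, 17.0], [7.0, -7.0, 12.0], [8.0, -3.0, 9.0], [7.0, 1.0, 13.0], [5.0, 6.0, 18.0], [4.0, 10.0, 21.0], [-2.0, 16.0, 39.0]]
223 [[-2.0, -16.0, 22.0], [6.0, -11.0, -0.0], [9.0, -7.0, -9.0], [9.0, -3.0, -9.0], [8.0, 1.0, -6.0], [4.0, 5.0, 6.0], [-8.0, 11.0, 38.0], [-9.0, 16.0, 39.0]]
231 [[-8.0, -16.0, 21.0], [7.0, -10.0, -17.0], [9.0, -6.0, -22.0], [9.0, -3.0, -23.0], [8.0, 1.0, -21.0], [5.0, 5.0, -13.0], [-16.0, 11.0, 40.0], [-16.0, 16.0, 39.0]]
239 [[1.0, -14.0, -15.0], [7.0, -9.0, -29.0], [8.0, -6.0, -31.0], [8.0, -3.0, -32.0], [8.0, 1.0, -31.0], [6.0, 4.0, -26.0], [-26.0, 12.0, 48.0], [-26.0, 17.0, 47.0]]
247 [[2.0, 
[... 1227 characters left out ...]
0], [-1.0, -2.0, -78.0], [-0.0, 0.0, -78.0], [12.0, 2.0, -95.0], [11.0, 4.0, -94.0], [11.0, 6.0, -95.0]]
311 [[11.0, -8.0, -99.0], [11.0, -6.0, -99.0], [11.0, -4.0, -99.0], [-4.0, -2.0, -78.0], [-4.0, 0.0, -79.0], [9.0, 2.0, -96.0], [11.0, 4.0, -98.0], [11.0, 6.0, -99.0]]
319 [[73.0, -1.0, -183.0], [16.0, -5.0, -110.0], [7.0, -4.0, -98.0], [-8.0, -2.0, -78.0], [-9.0, 0.0, -78.0], [0.0, 3.0, -89.0], [17.0, 4.0, -110.0], [16.0, 5.0, -109.0]]
327 [[17.0, -7.0, -114.0], [16.0, -5.0, -113.0], [-3.0, -4.0, -89.0], [-218.0, -5.0, 174.0], [-218.0, 3.0, 175.0], [-4.0, 3.0, -89.0], [14.0, 4.0, -110.0], [16.0, 5.0, -113.0]]
[-0.48663875 -0.19825234  0.12377416] [-0.03642041 -0.01881101  0.05069788] 0.0
```

The shut fingertips actually end about 40 mm above the reported TCP, so the fingers passed over the handle without touching it and the wheel is still at 80.8°. I'll back off and measure where the tips end.

Emit:
servo_tool(
  commands=[
    [1,[0.008,0.0073,0],[0,0,0]],
    [1,[0.008,0.0073,0],[0,0,0]],
    [1,[0.008,0.0073,0],[0,0,0]],
    [1,[0.008,0.0073,0],[0,0,0]],
    [1,[0,0,0],[0,0,-0.8]],
    [1,[0,0,0],[0,0,-0.8]],
    [1,[0,0,0],[0,0,-0.8]],
    [1,[0,0,0],[0,0,-0.8]],
    [1,[0,0,0],[0,0,-0.8]],
    [1,[0,0,0],[0,0,0]],
  ],
)

```text
time_s: 5.28
eef_pos: [545.8, 188.6, 176.5]
ee_rot: [0.0, -0.606, 0.796, -0.0]
force: [-0.6, -0.2, 0.2]
grip_width: -0.002
grip_force: 0.0
```

Run:
```python
from rig import *
from h import *
s=sense();c=capture("wrist");show(s);print(s["grip_width"])
v,u=np.mgrid[:420,:560];Z=c["z_map"]
P=np.stack([(u-c["cx"])/c["fx"]*Z,(v-c["cy"])/c["fy"]*Z,Z],-1)@c["T_tool_cam"][:3,:3].T+c["T_tool_cam"][:3,3]
for r in range(236,264,2):print(r,P[r,245:315:8].round(0).tolist())
cv2.imwrite("pics/w4.png",c["pixels"][:,:,::-1])
```

```text
t 5.2833 q [ 0.13   0.44   1.357 -0.     1.344 -2.742] p [545.8 188.6 176.5] F [-0.6 -0.2  0.2] xang -105.4 zax [ 1.e-04 -1.e-04 -1.e+00] polar 80.4 113.6
-0.001973378496465451
236 [[-12.0, -24.0, 21.0], [-12.0, -18.0, 21.0], [-13.0, -12.0, 25.0], [-23.0, -7.0, 48.0], [-30.0, -0.0, 65.0], [-77.0, 11.0, 176.0], [-77.0, 21.0, 176.0], [-76.0, 31.0, 174.0], [-76.0, 42.0, 175.0]]
238 [[-14.0, -24.0, 21.0], [-14.0, -18.0, 23.0], [-25.0, -14.0, 48.0], [-25.0, -7.0, 49.0], [-30.0, -0.0, 60.0], [-79.0, 11.0, 175.0], [74.0, -1.0, -183.0], [-80.0, 32.0, 176.0], [-79.0, 42.0, 175.0]]
240 [[-15.0, -24.0, 22.0], [-17.0, -19.0, 26.0], [-26.0, -14.0, 47.0], [-27.0, -7.0, 48.0], [-30.0, -0.0, 56.0], [-82.0, 11.0, 176.0], [-82.0, 21.0, 176.0], [-82.0, 31.0, 174.0], [-82.0, 42.0, 175.0]]
242 [[-18.0, -25.0, 23.0], [-25.0, -20.0, 40.0], [-28.0, -14.0, 47.0], [-28.0, -7.0, 47.0], [-30.0, -0.0, 52.0], [-85.0, 11.0, 175.0], [-85.0, 21.0, 175.0], [-85.0, 32.0, 175.0], [-84.0, 42.0, 174.0]]
244 [[-27.0, -27.0, 40.0], [-27.0, -20.0, 40.0], [-28.0, -14.0, 43.0], [-30.0, -7.0, 48.0], [-32.0, -0.0, 51.0], [-88.0
[... 1148 characters left out ...]
 [11.0, -4.0, -57.0], [11.0, -1.0, -58.0], [11.0, 3.0, -57.0], [7.0, 7.0, -49.0], [7.0, 11.0, -50.0], [-106.0, 43.0, 176.0]]
258 [[-40.0, -27.0, 40.0], [7.0, -12.0, -52.0], [7.0, -8.0, -51.0], [11.0, -4.0, -59.0], [10.0, -1.0, -58.0], [11.0, 3.0, -59.0], [6.0, 7.0, -51.0], [6.0, 11.0, -51.0], [-108.0, 43.0, 174.0]]
260 [[-41.0, -27.0, 39.0], [7.0, -12.0, -53.0], [7.0, -8.0, -53.0], [10.0, -4.0, -61.0], [11.0, -1.0, -62.0], [11.0, 3.0, -61.0], [7.0, 7.0, -53.0], [7.0, 11.0, -53.0], [-111.0, 43.0, 176.0]]
262 [[-43.0, -27.0, 40.0], [7.0, -12.0, -56.0], [7.0, -8.0, -56.0], [11.0, -4.0, -63.0], [11.0, -1.0, -63.0], [11.0, 3.0, -63.0], [6.0, 7.0, -55.0], [7.0, 11.0, -56.0], [-114.0, 43.0, 174.0]]
```

View pics/w4.png

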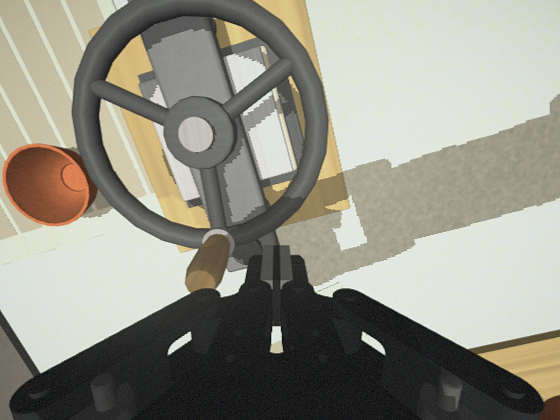

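The view shows the handle top near (208,288), and the shut fingers ending at row 245, which is tool z of about -45. I'll lower in two steps, checking the force.

Emit:
servo_tool(
  commands=[
    [1,[0,0,0.006],[0,0,0]],
    [1,[0,0,0.006],[0,0,0]],
    [1,[0,0,0.006],[0,0,0]],
    [1,[0,0,0.004],[0,0,0]],
    [1,[0,0,0.003],[0,0,0]],
  ],
)

```text
time_s: 5.75
eef_pos: [545.9, 188.4, 150.5]
ee_rot: [-0.0, -0.604, 0.797, 0.0]
force: [-0.5, -0.3, -0.1]
grip_width: 0.003
grip_force: 0.0
```

Run:
```python
from rig import *
from h import *
s=sense();c=capture("wrist");show(s)
v,u=np.mgrid[:420,:560];Z=c["z_map"]
P=np.stack([(u-c["cx"])/c["fx"]*Z,(v-c["cy"])/c["fy"]*Z,Z],-1)@c["T_tool_cam"][:3,:3].T+c["T_tool_cam"][:3,3]
g=c["pixels"].max(-1)<110
for z in range(-100,-40,4):
    m=(abs(P[...,2]-z-2)<2)&(abs(P[...,0])<25)&(abs(P[...,1])<60)&g&(v>235)
    if m.any():print(z,P[m][:,1].min().round(1),P[m][:,1].max().round(1),"x",P[m][:,0].min().round(1),P[m][:,0].max().round(1))
```

```text
t 5.75 q [ 0.13   0.462  1.394 -0.     1.286 -2.737] p [545.9 188.4 150.5] F [-0.5 -0.3 -0.1] xang -105.7 zax [-1.e-03 -2.e-04 -1.e+00] polar 80.1 113.6
-100 -41.2 39.5 x -9.5 12.9
-96 -38.9 36.3 x -9.2 14.2
-92 -34.8 32.4 x -12.1 14.1
-88 -31.7 29.9 x -12.1 14.0
-84 -22.1 20.7 x 5.6 13.7
-80 -11.4 9.3 x -11.6 11.7
-76 -14.2 12.0 x 6.6 11.5
-72 -14.4 12.5 x 6.0 11.5
-68 -14.4 12.3 x 5.9 11.6
-64 -48.4 12.5 x -10.2 11.3
-60 -52.6 12.5 x -14.3 11.4
-56 -53.0 12.4 x -13.3 11.5
-52 -52.1 11.8 x -11.8 11.4
-48 -52.7 10.5 x -15.2 11.5
-44 -52.4 3.5 x -18.0 10.3
```

```bash
sed -i 's/,174\])/,140])/; s/-.001,.001/-.003,.003/' plan.py; python3 plan.py 10 5 4.15
```

```text
t 5.8 q [ 0.13   0.462  1.395 -0.     1.286 -2.737] p [545.8 188.4 150.2] F [ 0.6  1.1 -1.4] xang -105.7 zax [-1.5e-03 -3.0e-04 -1.0e+00] polar 80.1 113.7
[1, [-0.0041, -0.0057, 0.003], [0, 0, 0.69]], [1, [-0.0041, -0.0056, 0.003], [0, 0, 0.69]], [1, [-0.004, -0.0057, 0.003], [0, 0, 0.69]], [1, [-0.004, -0.0058, 0.0012], [0, 0, 0.69]], [1, [-0.0038, -0.0058, -0.0001], [0, 0, 0.69]], [1, [-0.0038, -0.0059, 0.0], [0, 0, 0.69]], [1, [-0.0037, -0.0059, 0.0], [0, 0, 0.69]], [1, [-0.0036, -0.006, 0.0], [0, 0, 0.69]], [1, [-0.0035, -0.006, 0.0], [0, 0, 0.69]], [1, [-0.0034, -0.0061, -0.0], [0, 0, 0.69]],
```

Emit:
servo_tool(
  commands=[
    [1,[0,0,0.005],[0,0,0]],
    [1,[0,0,0.005],[0,0,0]],
    [1,[-0.0041,-0.0057,0],[0,0,0.69]],
    [1,[-0.0041,-0.0056,0],[0,0,0.69]],
    [1,[-0.004,-0.0057,0],[0,0,0.69]],
    [1,[-0.004,-0.0058,0],[0,0,0.69]],
    [1,[-0.0038,-0.0058,0],[0,0,0.69]],
    [1,[-0.0038,-0.0059,0],[0,0,0.69]],
  ],
)

```text
time_s: 6.47
eef_pos: [586.9, 195.0, 141.1]
ee_rot: [-0.001, -0.417, 0.909, 0.0]
force: [-3.8, 1.3, 1.1]
grip_width: 0.006
grip_force: 1.9
```

```bash
python3 plan.py 10 5 4.15
python3 - <<'E'
from rig import *
import cv2
cv2.imwrite("pics/w5.png",capture("wrist")["pixels"][:,:,::-1])
E
```

```text
t 6.4667 q [ 0.131  0.559  1.266  0.     1.318 -2.299] p [586.9 195.  141.1] F [-3.8  1.3  1.1] xang -130.7 zax [-1.5e-03  2.0e-04 -1.0e+00] polar 80.5 83.7
[1, [-0.0033, -0.0062, 0.0011], [0, 0, 0.69]], [1, [-0.0036, -0.006, -0.0], [0, 0, 0.69]], [1, [-0.0035, -0.006, -0.0], [0, 0, 0.69]], [1, [-0.0034, -0.0061, -0.0], [0, 0, 0.69]], [1, [-0.0033, -0.0061, -0.0], [0, 0, 0.69]], [1, [-0.0033, -0.0062, -0.0001], [0, 0, 0.69]], [1, [-0.0031, -0.0063, 0.0], [0, 0, 0.69]], [1, [-0.0031, -0.0062, 0.0], [0, 0, 0.69]], [1, [-0.0029, -0.0063, 0.0], [0, 0, 0.69]], [1, [-0.0029, -0.0064, 0.0], [0, 0, 0.69]],
```

View pics/w5.png

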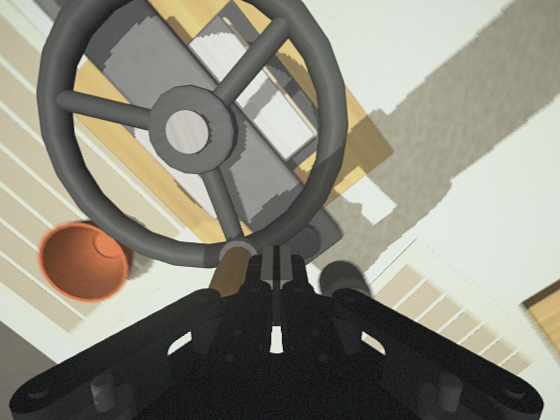

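The handle, now at about (237,265), sits against the left side of the fingers, and the force is about 4 N. It is being pushed, so I'll carry on round.

Emit:
servo_tool(
  commands=[
    [1,[-0.0033,-0.0062,0.001],[0,0,0.69]],
    [1,[-0.0036,-0.006,0],[0,0,0.69]],
    [1,[-0.0035,-0.006,0],[0,0,0.69]],
    [1,[-0.0034,-0.0061,0],[0,0,0.69]],
    [1,[-0.0033,-0.0061,0],[0,0,0.69]],
    [1,[-0.0033,-0.0062,0],[0,0,0.69]],
    [1,[-0.0031,-0.0063,0],[0,0,0.69]],
    [1,[-0.0031,-0.0062,0],[0,0,0.69]],
    [1,[-0.0029,-0.0063,0],[0,0,0.69]],
    [1,[-0.0029,-0.0064,0],[0,0,0.69]],
  ],
)

```text
time_s: 7.35
eef_pos: [645.0, 159.8, 140.3]
ee_rot: [0.0, -0.07, 0.998, 0.001]
force: [-1.1, 3.9, 1.1]
grip_width: 0.004
grip_force: 1.9
```

```bash
python3 plan.py 10 5 4.15
```

```text
t 7.35 q [ 6.600e-02  6.650e-01  1.092e+00  1.000e-03  1.384e+00 -1.644e+00] p [645.  159.8 140.3] F [-1.1  3.9  1.1] xang -172.0 zax [ 1.0e-04  1.2e-03 -1.0e+00] polar 80.6 33.8
[1, [-0.0022, -0.0067, 0.0003], [0, 0, 0.69]], [1, [-0.0026, -0.0064, 0.0], [0, 0, 0.69]], [1, [-0.0026, -0.0065, 0.0], [0, 0, 0.69]], [1, [-0.0025, -0.0065, 0.0], [0, 0, 0.69]], [1, [-0.0024, -0.0066, 0.0], [0, 0, 0.69]], [1, [-0.0023, -0.0066, -0.0], [0, 0, 0.69]], [1, [-0.0021, -0.0066, -0.0], [0, 0, 0.69]], [1, [-0.0021, -0.0067, -0.0], [0, 0, 0.69]], [1, [-0.002, -0.0067, -0.0], [0, 0, 0.69]], [1, [-0.0019, -0.0067, -0.0], [0, 0, 0.69]],
```

Emit:
servo_tool(
  commands=[
    [1,[-0.0022,-0.0067,0],[0,0,0.69]],
    [1,[-0.0026,-0.0064,0],[0,0,0.69]],
    [1,[-0.0026,-0.0065,0],[0,0,0.69]],
    [1,[-0.0025,-0.0065,0],[0,0,0.69]],
    [1,[-0.0024,-0.0066,0],[0,0,0.69]],
    [1,[-0.0023,-0.0066,0],[0,0,0.69]],
    [1,[-0.0021,-0.0066,0],[0,0,0.69]],
    [1,[-0.0021,-0.0067,0],[0,0,0.69]],
    [1,[-0.002,-0.0067,0],[0,0,0.69]],
    [1,[-0.0019,-0.0067,0],[0,0,0.69]],
  ],
)

```text
time_s: 8.18
eef_pos: [655.3, 92.4, 140.3]
ee_rot: [0.001, 0.288, 0.958, 0.001]
force: [2.3, 3.4, 0.4]
grip_width: -0.0
grip_force: 1.8
```

```bash
python3 plan.py 10 5 4.15
```

```text
t 8.1833 q [-3.700e-02  6.570e-01  1.105e+00  1.000e-03  1.378e+00 -1.024e+00] p [655.3  92.4 140.3] F [2.3 3.4 0.4] xang 146.6 zax [ 0.0014  0.001  -1.    ] polar 80.5 -16.3
[1, [-0.0013, -0.0069, 0.0003], [0, 0, 0.69]], [1, [-0.0016, -0.0068, 0.0], [0, 0, 0.69]], [1, [-0.0016, -0.0068, -0.0], [0, 0, 0.69]], [1, [-0.0015, -0.0068, -0.0], [0, 0, 0.69]], [1, [-0.0013, -0.0068, -0.0], [0, 0, 0.69]], [1, [-0.0013, -0.0069, -0.0], [0, 0, 0.69]], [1, [-0.0011, -0.0069, -0.0], [0, 0, 0.69]], [1, [-0.0011, -0.0069, -0.0001], [0, 0, 0.69]], [1, [-0.001, -0.0069, 0.0], [0, 0, 0.69]], [1, [-0.0008, -0.0069, 0.0], [0, 0, 0.69]],
```

Emit:
servo_tool(
  commands=[
    [1,[-0.0013,-0.0069,0],[0,0,0.69]],
    [1,[-0.0016,-0.0068,0],[0,0,0.69]],
    [1,[-0.0016,-0.0068,0],[0,0,0.69]],
    [1,[-0.0015,-0.0068,0],[0,0,0.69]],
    [1,[-0.0013,-0.0068,0],[0,0,0.69]],
    [1,[-0.0013,-0.0069,0],[0,0,0.69]],
    [1,[-0.0011,-0.0069,0],[0,0,0.69]],
    [1,[-0.0011,-0.0069,0],[0,0,0.69]],
    [1,[-0.001,-0.0069,0],[0,0,0.69]],
    [1,[-0.0008,-0.0069,0],[0,0,0.69]],
  ],
)

```text
time_s: 9.02
eef_pos: [610.4, 41.3, 140.4]
ee_rot: [0.001, 0.608, 0.794, 0.001]
force: [3.4, 1.3, -0.9]
grip_width: 0.006
grip_force: 1.9
```

```bash
python3 plan.py 10 5 4.15
```

```text
t 9.0167 q [-1.240e-01  5.430e-01  1.295e+00  1.000e-03  1.302e+00 -3.880e-01] p [610.4  41.3 140.4] F [ 3.4  1.3 -0.9] xang 105.1 zax [ 2.2e-03  3.0e-04 -1.0e+00] polar 80.5 -66.3
[1, [-0.0002, -0.007, 0.0003], [0, 0, 0.69]], [1, [-0.0006, -0.007, 0.0], [0, 0, 0.69]], [1, [-0.0006, -0.0069, 0.0], [0, 0, 0.69]], [1, [-0.0004, -0.007, -0.0], [0, 0, 0.69]], [1, [-0.0003, -0.007, -0.0], [0, 0, 0.69]], [1, [-0.0002, -0.0069, -0.0], [0, 0, 0.69]], [1, [-0.0002, -0.007, -0.0001], [0, 0, 0.69]], [1, [0.0, -0.007, 0.0], [0, 0, 0.69]], [1, [0.0001, -0.007, 0.0], [0, 0, 0.69]], [1, [0.0002, -0.007, 0.0], [0, 0, 0.69]],
```

Emit:
servo_tool(
  commands=[
    [1,[-0.0002,-0.007,0],[0,0,0.69]],
    [1,[-0.0006,-0.007,0],[0,0,0.69]],
    [1,[-0.0006,-0.0069,0],[0,0,0.69]],
    [1,[-0.0004,-0.007,0],[0,0,0.69]],
    [1,[-0.0003,-0.007,0],[0,0,0.69]],
    [1,[-0.0002,-0.0069,0],[0,0,0.69]],
    [1,[-0.0002,-0.007,0],[0,0,0.69]],
    [1,[0,-0.007,0],[0,0,0.69]],
    [1,[0.0001,-0.007,0],[0,0,0.69]],
    [1,[0.0002,-0.007,0],[0,0,0.69]],
  ],
)

```text
time_s: 9.85
eef_pos: [542.5, 42.8, 140.4]
ee_rot: [0.001, 0.849, 0.528, 0.001]
force: [3.2, -1.7, -2.1]
grip_width: -0.001
grip_force: 2.0
```

```bash
python3 plan.py 10 5 4.15
```

```text
t 9.85 q [-0.136  0.398  1.518 -0.     1.223  0.322] p [542.5  42.8 140.4] F [ 3.2 -1.7 -2.1] xang 63.7 zax [ 2.3e-03 -8.0e-04 -1.0e+00] polar 80.5 -116.2
[1, [0.0008, -0.007, 0.0004], [0, 0, 0.69]], [1, [0.0004, -0.0069, -0.0001], [0, 0, 0.69]], [1, [0.0005, -0.007, 0.0], [0, 0, 0.69]], [1, [0.0006, -0.007, 0.0], [0, 0, 0.69]], [1, [0.0007, -0.0069, -0.0], [0, 0, 0.69]], [1, [0.0008, -0.0069, -0.0], [0, 0, 0.69]], [1, [0.0009, -0.0069, -0.0], [0, 0, 0.69]], [1, [0.001, -0.007, -0.0], [0, 0, 0.69]], [1, [0.0012, -0.0068, -0.0001], [0, 0, 0.69]], [1, [0.0012, -0.0069, 0.0], [0, 0, 0.69]],
```

Emit:
servo_tool(
  commands=[
    [1,[0.0008,-0.007,0],[0,0,0.69]],
    [1,[0.0004,-0.0069,0],[0,0,0.69]],
    [1,[0.0005,-0.007,0],[0,0,0.69]],
    [1,[0.0006,-0.007,0],[0,0,0.69]],
    [1,[0.0007,-0.0069,0],[0,0,0.69]],
    [1,[0.0008,-0.0069,0],[0,0,0.69]],
    [1,[0.0009,-0.0069,0],[0,0,0.69]],
    [1,[0.001,-0.007,0],[0,0,0.69]],
    [1,[0.0012,-0.0068,0],[0,0,0.69]],
    [1,[0.0012,-0.0069,0],[0,0,0.69]],
  ],
)

```text
time_s: 10.68
eef_pos: [499.9, 95.7, 140.4]
ee_rot: [0.001, 0.981, 0.194, 0.0]
force: [0.7, -3.6, -0.2]
grip_width: -0.001
grip_force: 1.9
```

```bash
python3 plan.py 10 5 4.15
```

```text
t 10.6833 q [-4.100e-02  3.250e-01  1.623e+00 -1.000e-03  1.193e+00  1.141e+00] p [499.9  95.7 140.4] F [ 0.7 -3.6 -0.2] xang 22.3 zax [ 0.0012 -0.0014 -1.    ] polar 80.4 -166.1
[1, [0.0017, -0.0068, 0.0003], [0, 0, 0.69]], [1, [0.0015, -0.0068, 0.0], [0, 0, 0.69]], [1, [0.0015, -0.0068, 0.0], [0, 0, 0.69]], [1, [0.0016, -0.0068, 0.0], [0, 0, 0.69]], [1, [0.0018, -0.0068, 0.0], [0, 0, 0.69]], [1, [0.0018, -0.0067, -0.0], [0, 0, 0.69]], [1, [0.0019, -0.0067, -0.0], [0, 0, 0.69]], [1, [0.002, -0.0067, -0.0], [0, 0, 0.69]], [1, [0.0022, -0.0066, -0.0], [0, 0, 0.69]], [1, [0.0022, -0.0067, -0.0], [0, 0, 0.69]],
```

Emit:
servo_tool(
  commands=[
    [1,[0.0017,-0.0068,0],[0,0,0.69]],
    [1,[0.0015,-0.0068,0],[0,0,0.69]],
    [1,[0.0015,-0.0068,0],[0,0,0.69]],
    [1,[0.0016,-0.0068,0],[0,0,0.69]],
    [1,[0.0018,-0.0068,0],[0,0,0.69]],
    [1,[0.0018,-0.0067,0],[0,0,0.69]],
    [1,[0.0019,-0.0067,0],[0,0,0.69]],
    [1,[0.002,-0.0067,0],[0,0,0.69]],
    [1,[0.0022,-0.0066,0],[0,0,0.69]],
    [1,[0.0022,-0.0067,0],[0,0,0.69]],
  ],
)

```text
time_s: 11.52
eef_pos: [512.7, 162.6, 140.2]
ee_rot: [0.001, 0.986, -0.166, -0.0]
force: [-4.0, -2.1, 0.9]
grip_width: 0.002
grip_force: 1.8
```

```bash
python3 plan.py 6 4 3.2
cat > ang.py <<'E'
from rig import *
from h import *
# handle top and spoke-derived angle from the wrist depth image
s=sense();c=capture("wrist");show(s);hsv=cv2.cvtColor(c["pixels"],cv2.COLOR_RGB2HSV)
q=s["ee_rot"];R=Ro.from_quat([q[1],q[2],q[3],q[0]]).as_matrix();T=c["T_tool_cam"]
v,u=np.mgrid[:420,:560];Z=c["z_map"]
P=np.stack([(u-c["cx"])/c["fx"]*Z,(v-c["cy"])/c["fy"]*Z,Z],-1)@T[:3,:3].T+T[:3,3]
W=P@R.T+s["eef_pos"];W[Z==0]=np.nan
d=np.hypot(W[...,0]-HUB[0],W[...,1]-HUB[1])
hb=(W[...,2]>160)&(W[...,2]<168)&(d<30);hub=W[hb].mean(0);print("hub",hub.round(1))
dx,dy=W[...,0]-hub[0],W[...,1]-hub[1];a=np.degrees(np.arctan2(dy,dx));r=np.hypot(dx,dy)
m=(W[...,2]>138)&(W[...,2]<165)&(r>35)&(r<66)
h=np.histogram(a[m],72,(-180,180))[0];z=np.exp(3j*np.radians(a[m])).mean()
print("spoke phase mod120",(np.degrees(np.angle(z))/3)%120,abs(z).round(2),m.sum())
hm=(W[...,2]>162)&(W[...,2]<218)&(r>60)&(r<105)&(hsv[...,1]>70);print("handle",hm.sum(),W[hm].mean(0).round(1) if hm.any() else 0,a[hm].mean() if hm.any() else 0)
E
python3 ang.py
```

```text
t 11.5167 q [ 9.000e-02  3.870e-01  1.535e+00 -1.000e-03  1.221e+00  1.993e+00] p [512.7 162.6 140.2] F [-4.  -2.1  0.9] xang -19.1 zax [-8.e-04 -1.e-03 -1.e+00] polar 80.8 143.9
[1, [0.0026, -0.0051, 0.0002], [0, 0, 0.53]], [1, [0.0019, -0.0052, 0.0], [0, 0, 0.53]], [1, [0.0019, -0.0052, 0.0], [0, 0, 0.53]], [1, [0.0021, -0.0052, -0.0], [0, 0, 0.53]], [1, [0.0021, -0.0052, -0.0], [0, 0, 0.53]], [1, [0.0021, -0.0051, -0.0], [0, 0, 0.53]], t 11.5167 q [ 9.000e-02  3.870e-01  1.535e+00 -1.000e-03  1.221e+00  1.993e+00] p [512.7 162.6 140.2] F [-4.  -2.1  0.9] xang -19.1 zax [-8.e-04 -1.e-03 -1.e+00] polar 80.8 143.9
hub [580.6 114.5 163.6]
spoke phase mod120 5.934410621788708 0.98 3347
handle 2860 [537.3 176.3 202.6] 124.97288941466624
```

Emit:
servo_tool(
  commands=[
    [1,[0.0026,-0.0051,0],[0,0,0.53]],
    [1,[0.0019,-0.0052,0],[0,0,0.53]],
    [1,[0.0019,-0.0052,0],[0,0,0.53]],
    [1,[0.0021,-0.0052,0],[0,0,0.53]],
    [1,[0.0021,-0.0052,0],[0,0,0.53]],
    [1,[0.0021,-0.0051,0],[0,0,0.53]],
  ],
)

```text
time_s: 12.07
eef_pos: [537.9, 184.4, 140.2]
ee_rot: [0.0, 0.945, -0.326, -0.001]
force: [-3.4, -0.4, 1.2]
grip_width: 0.004
grip_force: 1.8
```

```bash
python3 plan.py 8 2 1.6; python3 ang.py;python3 - <<'E'
from h import *
t=dict(np.load("pics/top0.npz"));W=cloud(t);d=np.hypot(W[...,0]-578,W[...,1]-115)
hb=(W[...,2]>160)&(W[...,2]<168)&(d<30);hub=W[hb].mean(0)
for hub in (hub,np.array([578,115,0])):
    dx,dy=W[...,0]-hub[0],W[...,1]-hub[1];a=np.degrees(np.arctan2(dy,dx));r=np.hypot(dx,dy)
    m=(W[...,2]>138)&(W[...,2]<165)&(r>35)&(r<66);z=np.exp(3j*np.radians(a[m])).mean()
    print("ref",hub,(np.degrees(np.angle(z))/3)%120,abs(z),m.sum())
E
```

```text
t 12.0667 q [ 0.124  0.452  1.437 -0.     1.253  2.359] p [537.9 184.4 140.2] F [-3.4 -0.4  1.2] xang -38.0 zax [-1.3e-03 -5.0e-04 -1.0e+00] polar 80.2 120.0
[1, [0.0013, -0.0025, 0.0002], [0, 0, 0.27]], [1, [0.0011, -0.0026, -0.0], [0, 0, 0.27]], [1, [0.0011, -0.0025, -0.0], [0, 0, 0.27]], [1, [0.0011, -0.0026, -0.0001], [0, 0, 0.27]], [1, [0.0012, -0.0025, 0.0], [0, 0, 0.27]], [1, [0.0012, -0.0025, 0.0], [0, 0, 0.27]], [1, [0.0012, -0.0026, 0.0], [0, 0, 0.27]], [1, [0.0012, -0.0025, 0.0], [0, 0, 0.27]], t 12.0667 q [ 0.124  0.452  1.437 -0.     1.253  2.359] p [537.9 184.4 140.2] F [-3.4 -0.4  1.2] xang -38.0 zax [-1.3e-03 -5.0e-04 -1.0e+00] polar 80.2 120.0
hub [580.9 114.4 163.6]
spoke phase mod120 102.28472909802873 0.98 3366
handle 2876 [565.9 188.5 202.6] 101.39091558669159
ref [577.99830014 115.9057826  163.24728605] 80.90014369516044 0.9756490806745642 213
ref [578 115   0] 80.97640810366964 0.9751748548325114 218
```

Emit:
servo_tool(
  commands=[
    [1,[0.0013,-0.0025,0],[0,0,0.27]],
    [1,[0.0011,-0.0026,0],[0,0,0.27]],
    [1,[0.0011,-0.0025,0],[0,0,0.27]],
    [1,[0.0011,-0.0026,0],[0,0,0.27]],
    [1,[0.0012,-0.0025,0],[0,0,0.27]],
    [1,[0.0012,-0.0025,0],[0,0,0.27]],
    [1,[0.0012,-0.0026,0],[0,0,0.27]],
    [1,[0.0012,-0.0025,0],[0,0,0.27]],
  ],
)

```text
time_s: 12.78
eef_pos: [558.5, 192.6, 140.2]
ee_rot: [0.0, 0.903, -0.429, -0.001]
force: [-3.2, -0.0, 0.4]
grip_width: -0.001
grip_force: 1.6
```

```bash
python3 plan.py 7 1 0;python3 ang.py
```

```text
t 12.7833 q [0.134 0.5   1.364 0.    1.279 2.592] p [558.5 192.6 140.2] F [-3.2 -0.   0.4] xang -50.8 zax [-0.0012 -0.     -1.    ] polar 80.0 104.1
[1, [0.0006, -0.0012, 0.0001], [0, 0, 0.0]], [1, [0.0007, -0.0013, 0.0], [0, 0, 0.0]], [1, [0.0006, -0.0012, 0.0], [0, 0, 0.0]], [1, [0.0007, -0.0013, 0.0], [0, 0, 0.0]], [1, [0.0007, -0.0012, 0.0], [0, 0, 0.0]], [1, [0.0007, -0.0012, 0.0], [0, 0, 0.0]], [1, [0.0007, -0.0012, 0.0], [0, 0, 0.0]], t 12.7833 q [0.134 0.5   1.364 0.    1.279 2.592] p [558.5 192.6 140.2] F [-3.2 -0.   0.4] xang -50.8 zax [-0.0012 -0.     -1.    ] polar 80.0 104.1
hub [580.9 114.1 163.6]
spoke phase mod120 86.55600435623366 0.98 3392
handle 2879 [586.5 189.6 202.7] 85.73154046526405
```

Emit:
servo_tool(
  commands=[
    [1,[0.0006,-0.0012,0],[0,0,0]],
    [1,[0.0007,-0.0013,0],[0,0,0]],
    [1,[0.0006,-0.0012,0],[0,0,0]],
    [1,[0.0007,-0.0013,0],[0,0,0]],
    [1,[0.0007,-0.0012,0],[0,0,0]],
    [1,[0,0,0],[0,0,0]],
  ],
)

```text
time_s: 13.33
eef_pos: [566.3, 194.1, 140.3]
ee_rot: [-0.0, 0.903, -0.43, 0.0]
force: [-1.9, 0.6, -1.8]
grip_width: 0.003
grip_force: 1.1
```

```bash
python3 ang.py
```

```text
t 13.3333 q [0.135 0.516 1.338 0.    1.288 2.595] p [566.3 194.1 140.3] F [-1.9  0.6 -1.8] xang -51.0 zax [ 2.e-04  1.e-04 -1.e+00] polar 79.9 98.4
hub [580.5 114.1 163.6]
spoke phase mod120 81.38637310441032 0.98 3469
handle 2804 [593.9 189.  203.2] 79.87657021203486
```

Emit:
servo_tool(
  commands=[
    [1,[-0.0063,0.0078,0],[0,0,0]],
    [1,[-0.0063,0.0078,0],[0,0,0]],
    [1,[-0.0063,0.0078,0],[0,0,0]],
    [1,[-0.0063,0.0078,0],[0,0,0]],
    [1,[-0.0063,0.0078,0],[0,0,0]],
    [1,[0,0,-0.025],[0,0,0]],
    [1,[0,0,-0.025],[0,0,0]],
    [1,[0,0,-0.01],[0,0,0]],
  ],
)

```text
time_s: 14.05
eef_pos: [517.5, 194.0, 204.1]
ee_rot: [-0.002, 0.903, -0.43, 0.003]
force: [0.5, -0.1, 0.5]
grip_width: 0.0
grip_force: 0.0
```

Emit:
servo_tool(
  commands=[
    [1,[-0.031,0.002,0],[0,0,0]],
    [1,[-0.031,0.002,0],[0,0,0]],
    [1,[-0.031,0.002,0],[0,0,0]],
    [1,[-0.031,0.002,0],[0,0,0]],
    [1,[-0.031,0.002,0],[0,0,0]],
    [1,[-0.031,0.002,0],[0,0,0]],
    [1,[0,0,0],[0,0,0]],
  ],
)

```text
time_s: 14.63
eef_pos: [393.0, 321.1, 200.2]
ee_rot: [-0.005, 0.907, -0.42, -0.005]
force: [-0.3, -0.4, 0.7]
grip_width: -0.002
grip_force: 0.0
```

Run:
```python
from rig import *
from h import *
show(sense())
t1=capture("top");s1=capture("side")
def an(t,f):
    W=cloud(t);hub=np.array([578,115,0]);dx,dy=W[...,0]-hub[0],W[...,1]-hub[1];a=np.degrees(np.arctan2(dy,dx));r=np.hypot(dx,dy)
    m=(W[...,2]>138)&(W[...,2]<165)&(r>35)&(r<66);z=np.exp(3j*np.radians(a[m])).mean()
    h=(W[...,2]>175)&(W[...,2]<225)&(r<110)
    print(f,(np.degrees(np.angle(z))/3)%120,m.sum(),W[h].mean(0),h.sum(),np.degrees(np.arctan2(dy[h].mean(),dx[h].mean())))
for f,new in(("top",t1),("side",s1)):
    an(dict(np.load(f"pics/{f}0.npz")),f+"0");an(new,f+"1")
a=np.load("pics/top0.npz")["pixels"][120:290,150:380];b=t1["pixels"][120:290,150:380]
cv2.imwrite("pics/cmp.png",cv2.resize(np.vstack([a,b])[:,:,::-1],None,fx=1.7,fy=1.7))
```

```text
t 14.6333 q [0.445 0.265 1.54  0.015 1.335 2.88 ] p [393.  321.1 200.2] F [-0.3 -0.4  0.7] xang -49.7 zax [-0.0052  0.0132 -0.9999] polar 276.9 131.9
top0 80.97640810366964 218 [588.28066434 192.61183675 204.53160056] 101 82.45438110245064
top1 81.2027025270775 219 [587.86576176 192.67392094 204.38416006] 101 82.7613308448676
side0 81.24296765847123 136 [589.69512449 185.63174203 196.99889295] 119 80.59832977163445
side1 81.32656924660917 144 [588.99766005 185.88827571 197.28995503] 117 81.18139217079462
```

View pics/cmp.png

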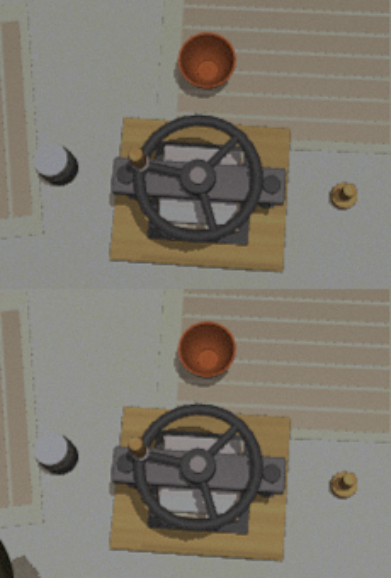

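The before and after crops match: the handle is back within about 0.3°, and the bowl, jar and stamp haven't moved. I'll turn joint 6 away from its limit and hand in.

Emit:
servo_tool(
  commands=[
    [1,[0,0,0],[0,0,-0.8]],
    [1,[0,0,0],[0,0,-0.8]],
    [1,[0,0,0],[0,0,0]],
    [1,[0,0,0],[0,0,0]],
  ],
)

```text
time_s: 15.07
eef_pos: [396.0, 318.6, 200.1]
ee_rot: [-0.005, 0.938, -0.347, -0.004]
force: [-0.1, 0.4, 0.8]
grip_width: -0.001
grip_force: 0.0
```

```bash
python3 -c "
from rig import *
print(finish_job())"
```

```text
the job is handed in; nothing more can be done
None
```

I wound the press down one clockwise turn by pushing the handle with shut fingers, leaving it within about 0.3° of its start with the hand clear and the bowl, jar and stamp unmoved; handed in at about 15 s, with no verdict shown.

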